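Swap two parts trays between their docks and close them

ROBOT

A 7-joint arm with a two-finger parallel gripper is mounted at the origin on a cart in front of the work surface, level with it; the furniture and walls round the work are solid. World frame = base frame: x ahead of the robot, y to its left, z up, the work surface at z = 0. Lengths are in m, angles in rad, forces in N, time in s.
With the tool pointing down it reaches from about 0.35 to 0.9 m from the base axis. Payload 8.1 kg.
Tool frame: the origin (TCP) lies on the centre line of the jaws, within the pads' length; the fingertips stand 19 mm ahead of it and the grasp point (between the pads) is the TCP (arm.tip_reach is the distance from the TCP to the fingertips, in m); z points along the fingers, y is the line along which they close (so a half turn about z gives the same grasp; the last joint's range is limited). The gripper opens to 92 mm and grips with 3 to 60 N. Pads are 19 mm wide; open, the fingers measure 130 mm over their backs; the gripper's body (75 mm by 190 mm) begins 47 mm behind the grasp point.
Start: joints at [-1.266, 0.434, 0.025, 1.573, -0.012, 1.134, -0.075], TCP at [0.248, 0.574, 0.246] pointing down, gripper open.
Joint ranges: [-2.62, 2.62], [-0.44, 2.09], [-1.27, 1.32], [0.08, 2.57], [-1.32, 4.46], [0.12, 2], [-2.74, 2.74]. Speed limits (rad/s): [2.22, 2.22, 3.01, 3.01, 3.14, 3.14, 3.14].

INTERFACE

Orientations are given as a rotation vector (axis times angle).
In Python, from cell import arm gives the robot as it stands.
- The arm moves only by the tool arm_command, never from a script. Its argument "targets" is a list that holds one entry, the list of rows, each a list of 6 numbers: the shift along the tool's x, y, z in m, then the turn, a rotation vector about the tool's x, y, z in rad. A call has 1 to 10 rows; each row shifts and turns the commanded pose from where the row before left it, along the tool's axes as they then stand; what a row does not reach is not made up. A row lasts 1/8 s, in which the tool goes at most 62.5 mm and 10.7 degrees, less where a joint would pass 70% of its speed; a pose out of reach is approached as far as the arm can. A call with a gripper value outside its range is refused whole. "jaw" is the finger opening in m, from 0 to 0.0918, set as the call begins (left out, the last holds). The fingers move at their own pace and stop on an object; "newtons" is the grip in N (left out, the last holds). Time passes only in rows, so rows that do not move let the fingers close. It gives the time, the measured TCP pose, the force, the opening and the grip force at its end, in the units of the state.
- arm.observe(): the state, without advancing time (a new reading comes with each control period).
- arm.get_image(name): name is "side" or "top" or "wrist"; returns a dict with "pixels" (480x640x3 uint8, red, green, blue), "z_map" (480x640 float32, m along the optical axis (not along the pixel's ray), 0 where there is no reading), "fx", "fy", "cx", "cy" (pixels), "xyz" and "rotation" of the camera in the world; the wrist camera has in their place "T_tool_cam" (4x4, takes a point from camera to tool coordinates, whose origin is the TCP and whose axes are the flange's). Camera axes: x right, y down, z forward; pixel columns grow to the right and rows downward; lengths in m; the calibration is good to about 2 mm. A picture is of the moment at which its call begins: read the wrist's pose just before it.
- arm.sign_off(): hands the job in; it is judged then, once.
The state is a dict: "clock": time; "joints": joint angles; "dq": joint speeds; "joint_efforts": joint torques, N m; "position": TCP position; "ee_rot": TCP orientation; "force": force on the tool from outside, world axes, zero at the start; "ft_torque": the same for the moment, N m; "width": opening from 0.0 (shut) to 1.0 (fully open); "gripper_force": force on a finger pad.
Only numpy, scipy, OpenCV 4.12 (cv2) and the standard library are available. Lean on these libraries where they do the work, as an engineer would, in place of code of your own. Each camera call takes 0.05 s, during which the arm holds its last target. There are 200 camera calls.

TASK

The blue and the orange parts tray stand on each other's docks: swap them so that each sits fully down on the dock of its own colour; the empty grey dock is free to park one on the way. Then close each tray with the cover of its own colour, cut corner over cut corner and fully seated. Keep the trays level so that no parts spill, and leave the gear, tweezers and scale where they lie.

Things in the scene. Friction and masses are not known exactly. Their poses are not given: they have to be found in the camera images.
- tray_blue: blue tray of small brass inserts, 84 (x) x 56 (y) mm, cut corner at +x,-y (16 mm), about 120 g. Outer walls 18 mm high (grip across y, mid-length), ledge at 18 mm, on it a tapered rim with the same cut corner, 76x48 to 69x41 mm, top at 25 mm. Hollow foot 8 mm deep, flared, drops over a dock's rim: 1 mm play, 4 mm lead-in. Origin: centre of underside, z up. Starts fully down on the other colour's dock
- tray_orange: orange tray of steel socket screws, 84 (x) x 56 (y) mm, cut corner at +x,-y (16 mm), about 120 g. Outer walls 18 mm high (grip across y, mid-length), ledge at 18 mm, on it a tapered rim with the same cut corner, 76x48 to 69x41 mm, top at 25 mm. Hollow foot 8 mm deep, flared, drops over a dock's rim: 1 mm play, 4 mm lead-in. Origin: centre of underside, z up. Starts fully down on the other colour's dock
- cover_blue: blue cover, 84 (x) x 56 (y) mm, cut corner at +x,-y (16 mm), about 50 g. Plate's upper face at 11 mm; on it, along x, a grip bar 50 long, 12 wide, top at 29 mm. Hollow foot like the trays', drops over a tray's rim and rests on its ledge: origin then 18 mm above the tray's, axes parallel. Origin: centre of underside, z up. Lies upright on the bench at the start
- cover_orange: orange cover, 84 (x) x 56 (y) mm, cut corner at +x,-y (16 mm), about 50 g. Plate's upper face at 11 mm; on it, along x, a grip bar 50 long, 12 wide, top at 29 mm. Hollow foot like the trays', drops over a tray's rim and rests on its ledge: origin then 18 mm above the tray's, axes parallel. Origin: centre of underside, z up. Lies upright on the bench at the start
- dock_blue: blue dock, fixed: plate 108 (x) x 80 (y) x 6 mm, cut corner at +x,-y (23 mm), on it a tapered rim like a tray's, 76x48 to 69x41 mm, top at 13 mm. Origin: centre of underside, on the bench, z up; a tray fully down has its origin 6 mm above it, axes parallel. Holds the orange tray at the start
- dock_orange: orange dock, fixed: plate 108 (x) x 80 (y) x 6 mm, cut corner at +x,-y (23 mm), on it a tapered rim like a tray's, 76x48 to 69x41 mm, top at 13 mm. Origin: centre of underside, on the bench, z up; a tray fully down has its origin 6 mm above it, axes parallel. Holds the blue tray at the start
- dock_grey: grey dock, fixed: plate 108 (x) x 80 (y) x 6 mm, cut corner at +x,-y (23 mm), on it a tapered rim like a tray's, 76x48 to 69x41 mm, top at 13 mm. Origin: centre of underside, on the bench, z up; a tray fully down has its origin 6 mm above it, axes parallel. Empty at the start
- white_gear: white printed gear, 40 mm across, 13 mm high, a bystander; origin: centre of its underside
- tweezers: steel tweezers, 124 x 12 x 8 mm, a bystander; origin: centre of the underside, x along the length
- pocket_scale: black pocket scale, 110 x 62 x 19 mm, a bystander; origin: centre of the underside, x along the length
Things that resemble listed ones, but are neither listed nor needed, are in the scene too. Leave any turquoise look-alike of the tray_orange alone.

How it is judged:
On the way:
1. each tray sits fully down on the dock of its own colour (horizontal distance between tray_blue and dock_blue below 0.004 m and z of tray_blue in the frame of dock_blue between 0.003 and 0.0085 m and angle between the x axis of tray_blue and the x axis of dock_blue, either way round below 0.08 rad and angle between each of tray_blue, tray_orange's own z axis and vertical below 0.05 rad and horizontal distance between tray_orange and dock_orange below 0.004 m and z of tray_orange in the frame of dock_orange between 0.003 and 0.0085 m and angle between the x axis of tray_orange and the x axis of dock_orange, either way round below 0.08 rad), for 0.2 s.
At the end, for the whole second after the job is handed in: Each tray fully down on the dock of its own colour (origin 6 mm above the dock's), each cover fully down on the tray of its own colour (18 mm above the tray's); heights +2.5 or -3 mm, 4 mm sideways, 0.08 rad in yaw, 0.05 rad in tilt; released and at rest (all of step 1 and horizontal distance between cover_blue and tray_blue below 0.004 m and z of cover_blue in the frame of tray_blue between 0.015 and 0.0205 m and angle between the x axis of cover_blue and the x axis of tray_blue, either way round below 0.08 rad and angle between each of cover_blue, cover_orange's own z axis and vertical below 0.05 rad and horizontal distance between cover_orange and tray_orange below 0.004 m and z of cover_orange in the frame of tray_orange between 0.015 and 0.0205 m and angle between the x axis of cover_orange and the x axis of tray_orange, either way round below 0.08 rad and linear speed of each of tray_blue, tray_orange, cover_blue, cover_orange below 0.02 m/s); the robot touches nothing.
It fails at once if a tray is tilted by more than 0.4 rad, so that parts spill (angle between any of tray_blue, tray_orange's own z axis and vertical above 0.4 rad).
It fails at once if the gear, the tweezers or the scale is moved by more than 25 mm (distance of any of white_gear, tweezers, pocket_scale from where it was at the start of the episode above 0.025 m).
It also fails if it takes over 118 s, if anything falls off the work surface, if the arm or the gripper's body presses on something with over 40 N, if the wrist force passes 120 N, or if a joint passes its speed limit or range.

## Working session

There is one attempt and no reset: what is moved stays moved. The work goes in short steps, Python scripts to look and compute and a tool call to move; the robot and the scene stay as the last step left them, time stands still between calls to the robot, and variables do not carry over. Pictures are saved under pics/ and viewed, at most 14 in all, crops included, and the job is handed in when it is done.

Besides the shell and the picture viewer there is one more tool, called after "Emit:" by a JSON object that holds its "api" and its "payload", one argument or row to a line. arm_command: Moves the arm, as the interface text tells. Its arguments: {"type":"object","properties":{"targets":{"type":"array","items":{"type":"array","items":{"type":"array","items":{"type":"number"}}}},"jaw":{"type":"number"},"newtons":{"type":"number"}},"required":["targets"]}

```bash
ls; mkdir -p pics
cat > h.py <<'E'
import numpy as np,cv2
from cell import arm
from scipy.spatial.transform import Rotation as R
def shot(n,name=None):
    s=arm.observe(); im=arm.get_image(n)
    if name: cv2.imwrite('pics/'+name,im['pixels'][:,:,::-1])
    if n=='wrist':
        T=np.eye(4);T[:3,:3]=R.from_rotvec(s['ee_rot']).as_matrix() if np.size(s['ee_rot'])==3 else s['ee_rot'];T[:3,3]=s['position']
        T=T@np.array(im['T_tool_cam'])
    else:
        T=np.eye(4);r=np.array(im['rotation']);T[:3,:3]=r if r.shape==(3,3) else R.from_rotvec(r).as_matrix();T[:3,3]=im['xyz']
    im['T']=T
    return im
def ray(im,u,v,z):
    uv=np.atleast_2d(np.c_[u,v]).astype(float)
    d=np.c_[(uv[:,0]-im['cx'])/im['fx'],(uv[:,1]-im['cy'])/im['fy'],np.ones(len(uv))]@im['T'][:3,:3].T
    o=im['T'][:3,3]
    return o+d*((z-o[2])/d[:,2])[:,None]
def cloud(im):
    v,u=np.mgrid[:480,:640];Z=im['z_map']
    P=np.stack([(u-im['cx'])/im['fx']*Z,(v-im['cy'])/im['fy']*Z,Z],-1)
    return P@im['T'][:3,:3].T+im['T'][:3,3]
E
python3 - <<'E'
from h import *
print(arm.observe())
for n in('top','side'):
    im=shot(n,n+'0.png');print(n,im['T'],im['fx'],np.shape(im.get('rotation')))
im=shot('wrist');print(im['T_tool_cam'],im['fx'])
E
```

```text
pics
{'clock': 0.0, 'joints': array([-1.26559792,  0.43520443,  0.02498292,  1.57408874, -0.01157347,
        1.1340132 , -0.07510648]), 'dq': array([ 0.00011305, -0.00125995, -0.00061411, -0.00210701, -0.00024849,
       -0.00098612,  0.00144305]), 'joint_efforts': array([ 2.79831856e-04, -6.67848086e+01,  9.85180065e-01, -3.14450061e+01,
       -6.04993757e-02,  4.27959440e-02,  1.55881994e-04]), 'position': array([0.24774021, 0.57327749, 0.24495984]), 'ee_rot': array([-6.36222214e-01, -3.07634221e+00,  2.45373547e-03]), 'force': array([ 0.1522672 , -0.05513469,  0.77731999]), 'ft_torque': array([-0.0121359 ,  0.02020882, -0.02985703]), 'gripper_force': 0.0, 'width': 1.0005731691719708}
top [[-0.027663   -0.9990103   0.03483084  0.42832843]
 [-0.99936653  0.02841971  0.02142091 -0.14055027]
 [-0.02238959 -0.03421621 -0.99916363  1.33002292]
 [ 0.          0.          0.          1.        ]] 505.2351802906616 (3,)
side [[ 0.88097447 -0.21258078  0.42272141 -0.1411912 ]
 [-0.47303506 -0.37485334  0.79732227 -1.28284511]
 [-0.01103686 -0.90238262 -0.43079438  0.68361218]
 [ 0.          0.          0.          1.        ]] 532.5232658232849 (3,)
[[-5.30877013e-04 -9.60253539e-01 -2.79128749e-01  7.48836728e-02]
 [ 9.99999667e-01 -6.82869690e-04  4.47288932e-04  6.29352028e-04]
 [-6.20119342e-04 -2.79128418e-01  9.60253582e-01 -1.38904603e-01]
 [ 0.00000000e+00  0.00000000e+00  0.00000000e+00  1.00000000e+00]] 358.31663301652185
```

View pics/top0.png

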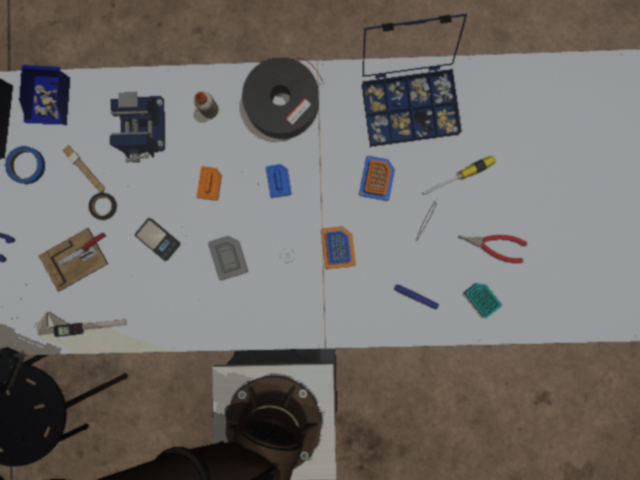

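View pics/side0.png

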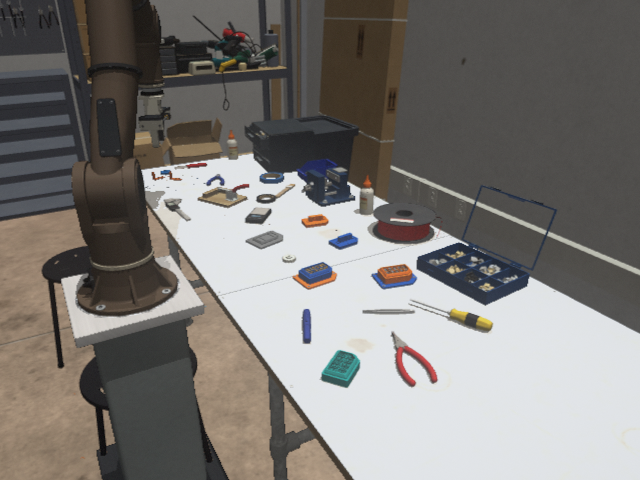

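Top view: the orange dock with the blue tray is at (339,247), and the blue dock with the orange tray at (377,178). The grey dock is at (228,258), the orange cover at (209,183) and the blue cover at (278,181). The bystanders are the gear (288,256), tweezers (427,221) and scale (157,239). The turquoise look-alike is at (483,299). The side view agrees.

```bash
cat > m1.py <<'E'
from h import *
win={'top':{'cov_o':(209,183),'cov_b':(278,181),'tray_b':(339,247),'tray_o':(377,178),'dock_g':(228,258)},
'side':{'cov_o':(315,221),'cov_b':(344,241),'tray_b':(315,271),'tray_o':(394,275),'dock_g':(265,240)}}
res={}
for n in('top','side'):
    im=shot(n);hsv=cv2.cvtColor(im['pixels'],cv2.COLOR_RGB2HSV);C=cloud(im)
    if n=='top':
        c=cv2.resize(im['pixels'][140:320,180:520],None,fx=2.35,fy=2.35,interpolation=cv2.INTER_CUBIC);cv2.imwrite('pics/crop0.png',c[:,:,::-1])
    H,S,V=[hsv[...,i].astype(int) for i in range(3)]
    for k,(u,v) in win[n].items():
        if k[-1]=='o': m=((H<20)&(S>120))
        elif k[-1]=='b': m=((H>100)&(H<125)&(S>120))
        else: m=(S<60)&(V<150)
        a=m.astype(np.uint8);b=np.zeros_like(a);r=28;b[v-r:v+r,u-r:u+r]=a[v-r:v+r,u-r:u+r]
        _,lab,st,ce=cv2.connectedComponentsWithStats(b)
        i=1+np.argmax(st[1:,4]);mm=lab==i
        hull=cv2.convexHull(np.argwhere(mm)[:,::-1].astype(np.int32));M=cv2.moments(hull);cen=(M['m10']/M['m00'],M['m01']/M['m00'])
        z=C[mm][:,2];rc=cv2.minAreaRect(hull)
        res[k,n]=(im,cen);print(n,k,np.round(cen,1),st[i,4],'zdepth',np.round(np.percentile(z,[5,50,95]),3),'xy',np.round(np.median(C[mm][:,:2],0),3),rc)
for k in win['top']:
    A=[];o=[]
    for n in('top','side'):
        im,c=res[k,n];d=ray(im,*c,0)[0]-im['T'][:3,3];d/=np.linalg.norm(d);A.append(np.eye(3)-np.outer(d,d));o.append(im['T'][:3,3])
    p=np.linalg.solve(A[0]+A[1],A[0]@o[0]+A[1]@o[1]);print(k,'triang',p.round(3))
E
python3 m1.py
```

```text
top cov_o [208.8 183.2] 630 zdepth [0.007 0.012 0.03 ] xy [0.632 0.15 ] ((209.095947265625, 182.72569274902344), (20.691036224365234, 31.34847640991211), 8.972626686096191)
top cov_b [278.1 180.5] 605 zdepth [0.006 0.012 0.03 ] xy [ 0.633 -0.032] ((278.2052001953125, 180.08380126953125), (30.791582107543945, 20.1475772857666), 81.25383758544922)
top tray_b [337.9 247.1] 271 zdepth [0.02  0.028 0.034] xy [ 0.455 -0.178] ((338.1790466308594, 246.6585235595703), (30.58060646057129, 19.897253036499023), 83.1572265625)
top tray_o [377.4 177.4] 487 zdepth [0.018 0.027 0.034] xy [ 0.63  -0.288] ((377.7115478515625, 176.9423065185547), (20.98442268371582, 31.770811080932617), 11.309932708740234)
top dock_g [227.4 257.4] 1385 zdepth [-0.001  0.007  0.015] xy [0.436 0.108] ((227.66055297851562, 256.70184326171875), (43.6768798828125, 33.045005798339844), 73.3007583618164)
side cov_o [314.8 220.3] 229 zdepth [0.007 0.013 0.03 ] xy [0.623 0.146] ((314.5130920410156, 220.09828186035156), (10.507015228271484, 25.045024871826172), 82.40535736083984)
side cov_b [343.9 239.9] 178 zdepth [0.009 0.012 0.031] xy [ 0.626 -0.035] ((343.2499694824219, 240.25), (10.75174331665039, 25.61444664001465), 71.56504821777344)
side tray_b [315.  271.4] 156 zdepth [0.023 0.028 0.033] xy [ 0.433 -0.202] ((315.2273254394531, 272.341796875), (10.606115341186523, 32.137325286865234), 85.42607879638672)
side tray_o [395.2 273.1] 351 zdepth [0.013 0.027 0.033] xy [ 0.619 -0.308] ((394.89996337890625, 273.29998779296875), (15.839193344116211, 32.526912689208984), 81.8698959350586)
side dock_g [265.2 239.5] 394 zdepth [0.004 0.009 0.015] xy [0.426 0.097] ((264.59588623046875, 240.08905029296875), (13.693814277648926, 36.165714263916016), 69.44395446777344)
cov_o triang [0.63  0.153 0.012]
cov_b triang [ 0.632 -0.03   0.013]
tray_b triang [ 0.452 -0.181  0.021]
tray_o triang [ 0.632 -0.289  0.02 ]
dock_g triang [0.433 0.11  0.003]
```

View pics/crop0.png

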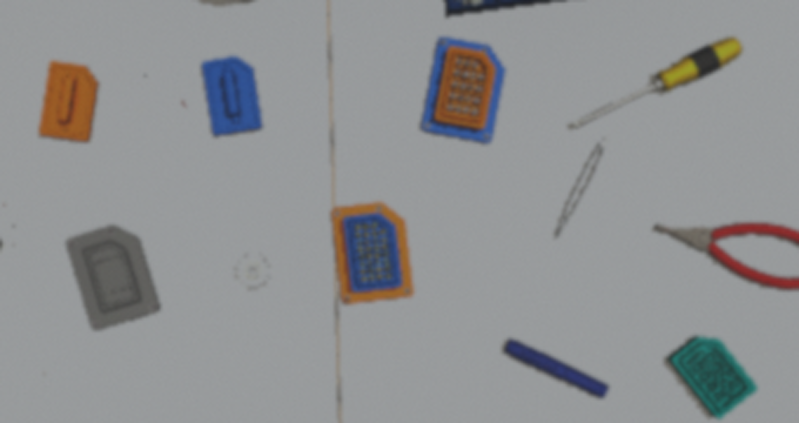

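The crop confirms it: every cut corner points up-right in the image (+x, −y world), and the real orange tray is the one on the blue dock; the turquoise tray is the look-alike. The heights agree with the text. Next I move over the grey dock for a close look.

Emit:
{"api": "arm_command", "payload": {
  "targets": [
    [[0,0,0,0,0,-0.135],[0,0,0,0,0,-0.135],[0,0,0,0,0,-0.135],[-0.02,-0.045,0.005,0,0,0],[-0.02,-0.045,0.005,0,0,0],[-0.02,-0.045,0.005,0,0,0],[-0.02,-0.045,0.005,0,0,0],[-0.02,-0.045,0.005,0,0,0],[-0.02,-0.045,0.005,0,0,0],[-0.02,-0.045,0.005,0,0,0]]
  ]
}}

```text
clock: 1.5
position: [0.3875, 0.2568, 0.2107]
ee_rot: [0.004, 3.141, 0.001]
force: [0.5, -0.1, 0.0]
width: 0.999
gripper_force: 0.0
```

Emit:
{"api": "arm_command", "payload": {
  "targets": [
    [[-0.02,-0.045,0.005,0,0,0],[-0.02,-0.045,0.005,0,0,0],[-0.005,-0.04,0.005,0,0,0],[0,0,0,0,0,0],[0,0,0,0,0,0]]
  ]
}}

```text
clock: 2.12
position: [0.4316, 0.1288, 0.1959]
ee_rot: [0.004, 3.141, 0.001]
force: [0.3, 0.2, -0.1]
width: 1.001
gripper_force: 0.0
```

Run:
```python
from h import *
im=shot('wrist','w1.png');print(im['T'].round(3));print(arm.observe()['joints'])
```

```text
[[ 0.003  0.96   0.28   0.357]
 [ 1.    -0.004  0.     0.129]
 [ 0.001  0.28  -0.96   0.335]
 [ 0.     0.     0.     1.   ]]
[-0.51076993  0.2054685   0.11920788  2.05343306 -0.03196777  0.88384327
  1.19545062]
```

View pics/w1.png

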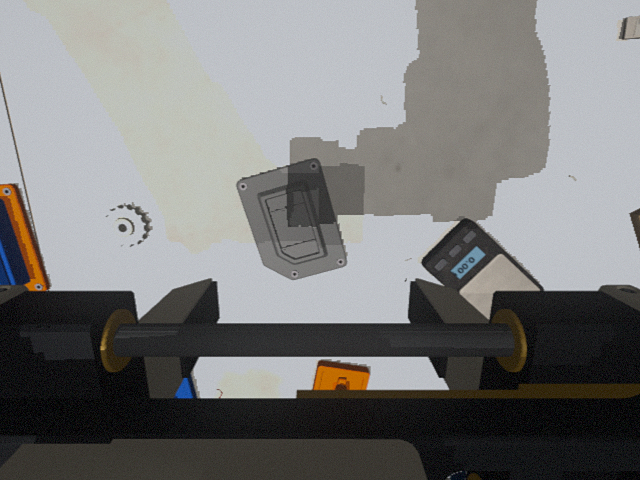

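The grey dock is at about (292,220), with its cut corner at lower left (far, −y), which agrees with the top view. Gear (128,222), scale (480,265), blue tray at the left edge.

```bash
cat >> h.py <<'E'
def meas(im,seed,thr,plane,rad=.085,hue=None,zmax=.2):
    """mask by depth (and hue) near seed; contour cast on plane; min-area rectangle -> centre, yaw of long side, size"""
    C=cloud(im);m=(im['z_map']>0)&(C[...,2]>thr)&(C[...,2]<zmax)&(np.hypot(C[...,0]-seed[0],C[...,1]-seed[1])<rad)
    if hue:
        h=cv2.cvtColor(im['pixels'],cv2.COLOR_RGB2HSV).astype(int);m&=(h[...,0]>=hue[0])&(h[...,0]<=hue[1])&(h[...,1]>110)
    m=cv2.morphologyEx(m.astype(np.uint8),cv2.MORPH_CLOSE,np.ones((5,5)));m=cv2.morphologyEx(m,cv2.MORPH_OPEN,np.ones((3,3)))
    cs,_=cv2.findContours(m,cv2.RETR_EXTERNAL,cv2.CHAIN_APPROX_NONE);c=max(cs,key=cv2.contourArea)
    P=ray(im,c[:,0,0],c[:,0,1],plane)[:,:2];(cx,cy),(w,h),a=cv2.minAreaRect((P*1000).astype(np.float32))
    if w<h:a-=90;w,h=h,w
    a=(a+90)%180-90
    # cut corner side: the rectangle corner farthest from the contour
    box=cv2.boxPoints(((cx,cy),(w,h),a))/1000;d=[np.hypot(*(P-b).T).min() for b in box];b=box[int(np.argmax(d))]
    zm=C[...,2][m>0];return dict(c=np.round([cx/1000,cy/1000],4),yaw=round(float(np.radians(a)),4),size=np.round([w,h],1),cut=np.round(b-[cx/1000,cy/1000],3),z=np.round(np.percentile(zm,[10,50,90]),4))
E
python3 - <<'E'
from h import *
im=shot('wrist')
for t in(.003,.004): print(meas(im,(.433,.11),t,.006))
C=cloud(im);print('bench z',np.median(C[150:250,100:220,2]))
g=meas(im,(.433,.11),.0095,.013,.06);print('rim',g)
print(meas(shot('top'),(.433,.11),.003,.006))
E
```

```text
{'c': array([0.4367, 0.1106]), 'yaw': 0.2742, 'size': array([107.7,  79.7]), 'cut': array([ 0.063, -0.024]), 'z': array([0.0054, 0.0097, 0.1912])}
{'c': array([0.4367, 0.1106]), 'yaw': 0.2746, 'size': array([107.7,  79.7]), 'cut': array([ 0.063, -0.024]), 'z': array([0.0054, 0.0097, 0.1913])}
bench z 7.605914285616078e-05
rim {'c': array([0.4358, 0.111 ]), 'yaw': 0.2696, 'size': array([74., 47.]), 'cut': array([ 0.042, -0.013]), 'z': array([0.0098, 0.0116, 0.1928])}
{'c': array([0.4338, 0.0918]), 'yaw': 0.1533, 'size': array([165.3, 133.4]), 'cut': array([-0.072, -0.079]), 'z': array([-0.0027,  0.0015,  0.0067])}
```

Emit:
{"api": "arm_command", "payload": {
  "targets": [
    [[-0.002,-0.04,0,0,0,0],[-0.002,-0.04,0,0,0,0],[-0.002,-0.04,0,0,0,0],[-0.002,-0.04,0,0,0,0],[-0.002,-0.04,0,0,0,0],[-0.002,-0.04,0,0,0,0],[-0.002,-0.04,0,0,0,0],[0,-0.03,0,0,0,0],[0,0,0,0,0,0],[0,0,0,0,0,0]]
  ]
}}

```text
clock: 3.52
position: [0.4451, -0.1805, 0.1956]
ee_rot: [-0.002, -3.141, -0.001]
force: [0.1, 0.4, 0.9]
width: 1.002
gripper_force: 0.0
```

Run:
```python
from h import *
im=shot('wrist','w2.png')
s=(.452,-.181)
print('tray',meas(im,s,.020,.024,hue=(100,125)))
print('tray depth',meas(im,s,.020,.024,zmax=.05))
print('dock',meas(im,s,.003,.006,zmax=.05))
```

```text
tray {'c': array([ 0.4541, -0.1807]), 'yaw': 0.0937, 'size': array([84.2, 55.3]), 'cut': array([ 0.045, -0.024]), 'z': array([0.0202, 0.0255, 0.0308])}
tray depth {'c': array([ 0.4542, -0.1806]), 'yaw': 0.0908, 'size': array([84.5, 56.2]), 'cut': array([ 0.045, -0.024]), 'z': array([0.02  , 0.0262, 0.0304])}
dock {'c': array([ 0.4543, -0.1806]), 'yaw': 0.0908, 'size': array([108. ,  79.7]), 'cut': array([ 0.057, -0.035]), 'z': array([0.0055, 0.0211, 0.0296])}
```

View pics/w2.png

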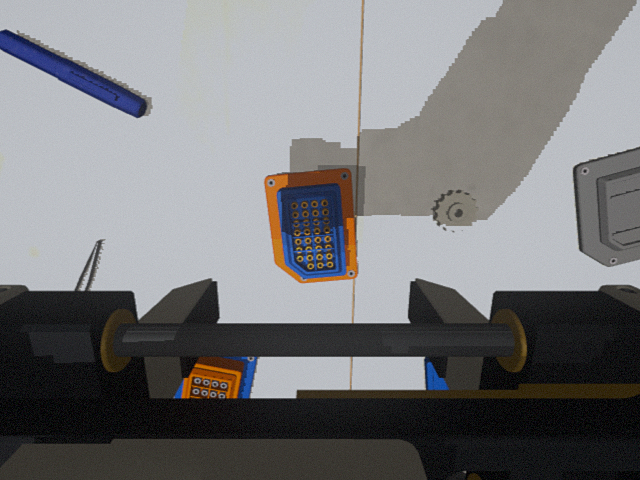

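The blue tray on the orange dock fills rows 170–283 around column 312, with the cut corner at lower left. The measured sizes (84×56 and 108×80 mm) fit and both centres agree. I grasp it now.

Emit:
{"api": "arm_command", "payload": {
  "targets": [
    [[-0.009,0,0,0,0,-0.092],[0,0,0.03,0,0,0],[0,0,0.03,0,0,0],[0,0,0.03,0,0,0],[0,0,0.03,0,0,0],[0,0,0.025,0,0,0],[0,0,0.0135,0,0,0],[0,0,0,0,0,0],[0,0,0,0,0,0]]
  ]
}}

```text
clock: 4.7
position: [0.4543, -0.1817, 0.038]
ee_rot: [-0.141, 3.137, -0.0]
force: [-0.2, -0.1, 0.6]
width: 1.003
gripper_force: 0.0
```

Emit:
{"api": "arm_command", "payload": {
  "targets": [
    [[0,0.001,0.01,0,0,0],[0,0,0,0,0,0]]
  ]
}}

```text
clock: 4.95
position: [0.4534, -0.1806, 0.0269]
ee_rot: [0.14, -3.138, -0.001]
force: [-0.6, -0.2, -0.2]
width: 1.001
gripper_force: 0.0
```

Emit:
{"api": "arm_command", "payload": {
  "targets": [
    [[0,0,0,0,0,0],[0,0,0,0,0,0],[0,0,0,0,0,0],[0,0,0,0,0,0],[0,0,0,0,0,0],[0,0,0,0,0,0]]
  ],
  "jaw": 0.045,
  "newtons": 25
}}

```text
clock: 5.7
position: [0.4537, -0.1809, 0.0273]
ee_rot: [-0.14, 3.138, -0.0]
force: [0.2, 0.3, 1.3]
width: 0.611
gripper_force: 25.0
```

Add to h.py:
```python
def go(x,y,z,yaw):
    """shift and turn, in tool axes, from the measured pose (turn first, then shift)"""
    s=arm.observe();M=R.from_rotvec(s['ee_rot']).as_matrix();cur=np.arctan2(-M[1,0],-M[0,0])
    T=np.array([[-np.cos(yaw),-np.sin(yaw),0],[-np.sin(yaw),np.cos(yaw),0],[0,0,-1]])
    print('turn',round(-(yaw-cur),4),'shift after turn',np.round(T@(np.array([x,y,z])-s['position']),4),'pos',s['position'].round(4),'yaw',round(cur,4),'tilt',np.round(M[:2,2],4))
```

```text
(no output)
```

Emit:
{"api": "arm_command", "payload": {
  "targets": [
    [[0,0,-0.01,0,0,0],[0,0,-0.02,0,0,0],[0,0,-0.03,0,0,0],[0,0,-0.02,0,0,0],[0,0,0,0,0,-0.045],[0,0,0,0,0,-0.09],[0,0,0,0,0,-0.045],[0,0,0,0,0,0]]
  ]
}}

```text
clock: 6.7
position: [0.4533, -0.1808, 0.1068]
ee_rot: [0.421, -3.113, -0.001]
force: [-0.0, -0.7, -0.3]
width: 0.611
gripper_force: 25.0
```

```bash
python3 -c "
from h import *
go(.4359,.1105,.1,.272);s=arm.observe();print(s['width'],s['force'])"
```

```text
turn -0.0031 shift after turn [-0.0615  0.2853  0.0068] pos [ 0.4533 -0.1808  0.1068] yaw 0.2689 tilt [-0.0008  0.0003]
0.6107080888696413 [-0.0076696  -0.67380813 -0.33846383]
```

Emit:
{"api": "arm_command", "payload": {
  "targets": [
    [[-0.0025,0.0125,0,0,0,-0.003],[-0.0065,0.03,0,0,0,0],[-0.0075,0.035,0,0,0,0],[-0.0075,0.035,0,0,0,0],[-0.0075,0.035,0,0,0,0],[-0.0075,0.035,0,0,0,0],[-0.0075,0.035,0,0,0,0],[-0.0075,0.035,0,0,0,0],[-0.005,0.0215,0,0,0,0],[-0.0025,0.0115,0,0,0,0]]
  ]
}}

```text
clock: 7.95
position: [0.4355, 0.1125, 0.1071]
ee_rot: [0.429, -3.112, -0.001]
force: [0.6, -0.4, -1.1]
width: 0.609
gripper_force: 25.0
```

Emit:
{"api": "arm_command", "payload": {
  "targets": [
    [[0,0,0,0,0,0],[0,0,0,0,0,0]]
  ]
}}

```text
clock: 8.2
position: [0.4361, 0.1097, 0.1072]
ee_rot: [0.424, -3.113, 0.001]
force: [0.1, 0.3, -0.7]
width: 0.603
gripper_force: 25.0
```

Run:
```python
from h import *
go(.4359,.1105,.036,.272)
im=shot('wrist','w3.png')
print('tray',meas(im,(.436,.111),.09,.098,hue=(100,125)))
```

```text
turn -0.0011 shift after turn [-0.      0.0008  0.0712] pos [0.4361 0.1097 0.1072] yaw 0.2709 tilt [-0.0001 -0.0004]
tray {'c': array([0.4194, 0.1053]), 'yaw': -1.3004, 'size': array([58.5, 50.8]), 'cut': array([-0.017, -0.035]), 'z': array([0.1   , 0.108 , 0.1915])}
```

View pics/w3.png

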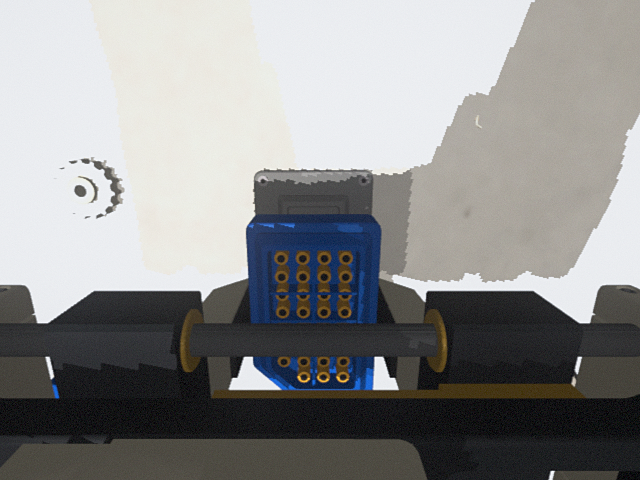

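The tray is held level at about (313,300), square over the grey dock visible behind it. Now I lower it.

Emit:
{"api": "arm_command", "payload": {
  "targets": [
    [[0,0.0008,0.02,0,0,-0.001],[0,0,0.025,0,0,0],[0,0,0.015,0,0,0],[0,0,0,0,0,0],[0,0,0.006,0,0,0],[0,0,0.006,0,0,0],[0,0,0.005,0,0,0],[0,0,0.003,0,0,0],[0,0,0,0,0,0]]
  ]
}}

```text
clock: 9.38
position: [0.4363, 0.1109, 0.0272]
ee_rot: [-0.427, 3.112, -0.001]
force: [0.9, -2.7, -0.7]
width: 0.603
gripper_force: 25.0
```

Emit:
{"api": "arm_command", "payload": {
  "targets": [
    [[0,0,0,0,0,0],[0,0,0,0,0,0],[0,0,0,0,0,0],[0,0,0,0,0,0],[0,0,-0.02,0,0,0],[0,0,-0.045,0,0,0],[0,0,-0.045,0,0,0],[0,0,-0.045,0,0,0],[0,0,-0.015,0,0,0],[0,0,0,0,0,0]]
  ],
  "jaw": 0.0918
}}

```text
clock: 10.62
position: [0.4365, 0.1118, 0.1982]
ee_rot: [-0.428, 3.11, 0.001]
force: [0.3, -0.2, 0.7]
width: 0.999
gripper_force: 0.0
```

Run:
```python
from h import *
im=shot('wrist')
print('tray',meas(im,(.436,.111),.020,.024,zmax=.05,hue=(100,125)))
go(.61,-.289,.196,-.19)
```

```text
tray {'c': array([0.4369, 0.1113]), 'yaw': 0.2727, 'size': array([82.8, 55.6]), 'cut': array([ 0.047, -0.016]), 'z': array([0.0201, 0.0254, 0.0308])}
turn 0.4633 shift after turn [-0.2466 -0.3605  0.0012] pos [0.4359 0.1115 0.1972] yaw 0.2733 tilt [0.0006 0.0004]
```

Seated: ledge and rim heights of 25 and 31 mm show it is fully down. Now the orange tray.

Emit:
{"api": "arm_command", "payload": {
  "targets": [
    [[0,0,0,0,0,0.155],[0,0,0,0,0,0.155],[0,0,0,0,0,0.153],[-0.02,-0.03,0,0,0,0],[-0.027,-0.04,0,0,0,0],[-0.027,-0.04,0,0,0,0],[-0.027,-0.04,0,0,0,0],[-0.027,-0.04,0,0,0,0],[-0.027,-0.04,0,0,0,0],[-0.027,-0.04,0,0,0,0]]
  ]
}}

```text
clock: 11.92
position: [0.5635, -0.1892, 0.1953]
ee_rot: [-0.297, -3.125, -0.0]
force: [0.9, 0.0, 1.0]
width: 1.001
gripper_force: 0.0
```

Emit:
{"api": "arm_command", "payload": {
  "targets": [
    [[-0.027,-0.04,0,0,0,0],[-0.027,-0.04,0,0,0,0],[-0.01,-0.01,0,0,0,0],[0,0,0,0,0,0],[0,0,0,0,0,0]]
  ]
}}

```text
clock: 12.55
position: [0.6093, -0.2865, 0.1964]
ee_rot: [-0.295, -3.126, -0.002]
force: [-0.8, 0.5, 0.9]
width: 0.999
gripper_force: 0.0
```

Run:
```python
from h import *
im=shot('wrist','w4.png');s=(.632,-.289)
t=meas(im,s,.020,.024,zmax=.05,hue=(0,22));print('tray',t)
print('tray depth',meas(im,s,.020,.024,zmax=.05))
print('dock',meas(im,s,.003,.006,zmax=.05))
go(t['c'][0],t['c'][1],.0275,t['yaw'])
```

```text
tray {'c': array([ 0.6328, -0.2889]), 'yaw': -0.2171, 'size': array([84.5, 55.7]), 'cut': array([ 0.035, -0.036]), 'z': array([0.0203, 0.0249, 0.0307])}
tray depth {'c': array([ 0.6329, -0.2888]), 'yaw': -0.2141, 'size': array([84.6, 55.9]), 'cut': array([ 0.035, -0.036]), 'z': array([0.0203, 0.0263, 0.0304])}
dock {'c': array([ 0.633 , -0.2888]), 'yaw': -0.22, 'size': array([107.9,  79.6]), 'cut': array([ 0.044, -0.051]), 'z': array([0.0054, 0.022 , 0.0296])}
turn 0.0292 shift after turn [-0.0233  0.0026  0.1693] pos [ 0.6095 -0.2864  0.1968] yaw -0.1879 tilt [-0.0007  0.0014]
```

View pics/w4.png

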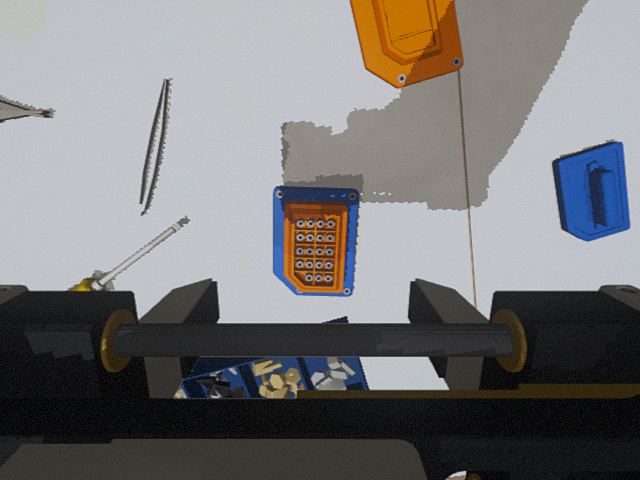

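The orange tray on the blue dock is at (317,240), with the tweezers (155,145) and screwdriver tip (185,218) clear of the fingers. Grasping.

Emit:
{"api": "arm_command", "payload": {
  "targets": [
    [[0,0,0,0,0,0.029],[-0.023,0.0025,0,0,0,0],[0,0,0.03,0,0,0],[0,0,0.035,0,0,0],[0,0,0.035,0,0,0],[0,0,0.03,0,0,0],[0,0,0.02,0,0,0],[0,0,0.01,0,0,0],[0,0,0.005,0,0,0],[0,0,0,0,0,0]]
  ]
}}

```text
clock: 13.85
position: [0.633, -0.2912, 0.0328]
ee_rot: [0.343, 3.122, -0.0]
force: [-0.0, 0.6, 0.7]
width: 0.998
gripper_force: 0.0
```

```bash
python3 -c "
from h import *
go(.6329,-.2888,.0275,-.217)"
```

```text
turn -0.0019 shift after turn [0.0006 0.0024 0.0053] pos [ 0.633  -0.2912  0.0328] yaw -0.2189 tilt [ 0.0008 -0.0003]
```

Emit:
{"api": "arm_command", "payload": {
  "targets": [
    [[0.0006,0.0024,0.0053,0,0,-0.002],[0,0,0,0,0,0]]
  ]
}}

```text
clock: 14.1
position: [0.6326, -0.2881, 0.0269]
ee_rot: [-0.339, -3.123, -0.001]
force: [-0.4, 0.4, 0.1]
width: 1.003
gripper_force: 0.0
```

Emit:
{"api": "arm_command", "payload": {
  "targets": [
    [[0,0,0,0,0,0],[0,0,0,0,0,0],[0,0,0,0,0,0],[0,0,0,0,0,0],[0,0,0,0,0,0],[0,0,-0.01,0,0,0],[0,0,-0.02,0,0,0],[0,0,-0.03,0,0,0],[0,0,-0.02,0,0,0],[0,0,0,0,0,0]]
  ],
  "jaw": 0.045,
  "newtons": 25
}}

```text
clock: 15.35
position: [0.6337, -0.2892, 0.1094]
ee_rot: [0.34, 3.119, -0.001]
force: [0.8, -0.1, -2.4]
width: 0.607
gripper_force: 25.0
```

```bash
python3 -c "
from h import *
go(.4543,-.1806,.107,.091)"
```

```text
turn -0.3078 shift after turn [0.1688 0.1244 0.0024] pos [ 0.6337 -0.2892  0.1094] yaw -0.2168 tilt [ 0.0038 -0.0013]
```

Emit:
{"api": "arm_command", "payload": {
  "targets": [
    [[0,0,0,0,0,-0.05],[0,0,0,0,0,-0.1],[0,0,0,0,0,-0.1],[0,0,0,0,0,-0.058],[0.014,0.01,0,0,0,0],[0.03,0.022,0,0,0,0],[0.035,0.026,0,0,0,0],[0.035,0.026,0,0,0,0],[0.03,0.022,0,0,0,0],[0.0165,0.012,0,0,0,0]]
  ]
}}

```text
clock: 16.6
position: [0.4595, -0.1843, 0.1062]
ee_rot: [0.144, -3.136, -0.002]
force: [-0.5, 0.3, -1.2]
width: 0.607
gripper_force: 25.0
```

Emit:
{"api": "arm_command", "payload": {
  "targets": [
    [[0.008,0.0064,0,0,0,0],[0,0,0,0,0,0],[0,0,0,0,0,0]]
  ]
}}

```text
clock: 16.98
position: [0.4544, -0.1805, 0.1069]
ee_rot: [-0.143, 3.138, -0.001]
force: [-0.3, -0.5, -2.2]
width: 0.609
gripper_force: 25.0
```

```bash
python3 -c "
from h import *
go(.4543,-.1806,.0273,.091)"
```

```text
turn 0.0001 shift after turn [ 0.0001 -0.0001  0.0796] pos [ 0.4544 -0.1805  0.1069] yaw 0.0911 tilt [ 0.0008 -0.0005]
```

Emit:
{"api": "arm_command", "payload": {
  "targets": [
    [[0,0,0.02,0,0,0],[0,0,0.025,0,0,0],[0,0,0.015,0,0,0],[0,0,0,0,0,0],[0,0,0.006,0,0,0],[0,0,0.006,0,0,0],[0,0,0.005,0,0,0],[0,0,0.0025,0,0,0],[0,0,0,0,0,0]]
  ]
}}

```text
clock: 18.1
position: [0.4534, -0.1802, 0.0273]
ee_rot: [0.143, -3.138, 0.0]
force: [0.2, -0.0, -1.2]
width: 0.607
gripper_force: 25.0
```

Emit:
{"api": "arm_command", "payload": {
  "targets": [
    [[0,0,0,0,0,0],[0,0,0,0,0,0],[0,0,0,0,0,0],[0,0,0,0,0,0],[0,0,-0.02,0,0,0],[0,0,-0.045,0,0,0],[0,0,-0.045,0,0,0],[0,0,-0.045,0,0,0],[0,0,-0.015,0,0,0],[0,0,0,0,0,0]]
  ],
  "jaw": 0.0918
}}

```text
clock: 19.35
position: [0.4538, -0.18, 0.1978]
ee_rot: [-0.143, 3.137, -0.0]
force: [0.3, 1.2, -0.4]
width: 1.0
gripper_force: 0.0
```

Run:
```python
from h import *
im=shot('wrist')
print('tray',meas(im,(.454,-.181),.020,.024,zmax=.05))
go(.4367,.1112,.0275,.273)
```

```text
tray {'c': array([ 0.4542, -0.1797]), 'yaw': 0.0908, 'size': array([83.7, 56.1]), 'cut': array([ 0.044, -0.024]), 'z': array([0.02  , 0.0258, 0.0305])}
turn -0.1816 shift after turn [-0.0627  0.2846  0.1693] pos [ 0.4531 -0.1798  0.1968] yaw 0.0914 tilt [-0.0004  0.0004]
```

The orange tray is down on its dock (same centre, yaw and heights as the tray that stood there before). Back to the blue tray on the grey dock.

Emit:
{"api": "arm_command", "payload": {
  "targets": [
    [[0,0,0,0,0,-0.09],[0,0,0,0,0,-0.0915],[-0.007,0.03,0,0,0,0],[-0.0095,0.0425,0,0,0,0],[-0.0095,0.0425,0,0,0,0],[-0.0095,0.0425,0,0,0,0],[-0.0095,0.0425,0,0,0,0],[-0.0095,0.0425,0.01,0,0,0],[-0.0065,0.03,0.02,0,0,0],[-0.0025,0.0125,0.02,0,0,0]]
  ]
}}

```text
clock: 20.65
position: [0.4365, 0.1133, 0.1452]
ee_rot: [0.431, -3.109, -0.0]
force: [-0.2, -0.7, -0.9]
width: 0.998
gripper_force: 0.0
```

Emit:
{"api": "arm_command", "payload": {
  "targets": [
    [[0,0,0.035,0,0,0],[0,0,0.035,0,0,0],[0,0,0.025,0,0,0],[0,0,0.01,0,0,0],[0,0,0,0,0,0],[0,0,0,0,0,0]]
  ]
}}

```text
clock: 21.4
position: [0.4381, 0.1116, 0.0429]
ee_rot: [-0.427, 3.112, 0.0]
force: [0.6, 0.0, -0.2]
width: 0.999
gripper_force: 0.0
```

```bash
python3 -c "
from h import *
go(.4367,.1112,.0275,.273)"
```

```text
turn -0.0005 shift after turn [ 0.0015 -0.      0.0154] pos [0.4381 0.1116 0.0429] yaw 0.2725 tilt [0.0007 0.0003]
```

Emit:
{"api": "arm_command", "payload": {
  "targets": [
    [[0.001,0,0.01,0,0,0],[0,0,0.0055,0,0,0],[0,0,0,0,0,0]]
  ]
}}

```text
clock: 21.78
position: [0.4365, 0.1112, 0.0266]
ee_rot: [0.427, -3.112, 0.0]
force: [-0.5, 0.5, 0.7]
width: 1.001
gripper_force: 0.0
```

Emit:
{"api": "arm_command", "payload": {
  "targets": [
    [[0,0,0,0,0,0],[0,0,0,0,0,0],[0,0,0,0,0,0],[0,0,0,0,0,0],[0,0,0,0,0,0],[0,0,-0.01,0,0,0],[0,0,-0.02,0,0,0],[0,0,-0.03,0,0,0],[0,0,-0.02,0,0,0],[0,0,0,0,0,0]]
  ],
  "jaw": 0.045,
  "newtons": 25
}}

```text
clock: 23.02
position: [0.4377, 0.1117, 0.1085]
ee_rot: [-0.427, 3.109, 0.002]
force: [-0.8, 0.7, -1.5]
width: 0.61
gripper_force: 25.0
```

```bash
python3 -c "
from h import *
go(.6332,-.2886,.107,-.218)"
```

```text
turn 0.4908 shift after turn [-0.2774 -0.3486  0.0015] pos [0.4377 0.1117 0.1085] yaw 0.2728 tilt [0.003  0.0014]
```

Emit:
{"api": "arm_command", "payload": {
  "targets": [
    [[0,0,0,0,0,0.07],[0,0,0,0,0,0.11],[0,0,0,0,0,0.12],[0,0,0,0,0,0.12],[0,0,0,0,0,0.07],[-0.012,-0.015,0,0,0,0],[-0.024,-0.03,0,0,0,0],[-0.028,-0.035,0,0,0,0],[-0.028,-0.035,0,0,0,0],[-0.028,-0.035,0,0,0,0]]
  ]
}}

```text
clock: 24.28
position: [0.5217, -0.0622, 0.1061]
ee_rot: [-0.34, -3.122, 0.0]
force: [0.5, 0.4, -1.0]
width: 0.607
gripper_force: 25.0
```

Emit:
{"api": "arm_command", "payload": {
  "targets": [
    [[-0.028,-0.035,0,0,0,0],[-0.028,-0.035,0,0,0,0],[-0.028,-0.035,0,0,0,0],[-0.028,-0.035,0,0,0,0],[-0.024,-0.03,0,0,0,0],[-0.014,-0.019,0,0,0,0],[-0.0075,-0.0095,0,0,0,0],[0,0,0,0,0,0],[0,0,0,0,0,0]]
  ]
}}

```text
clock: 25.4
position: [0.6324, -0.2873, 0.1065]
ee_rot: [-0.339, -3.122, -0.002]
force: [0.4, -0.0, -0.6]
width: 0.608
gripper_force: 25.0
```

Run:
```python
from h import *
go(.6332,-.2886,.0273,-.218)
im=shot('wrist','w5.png')
```

```text
turn 0.0018 shift after turn [-0.001  -0.0011  0.0792] pos [ 0.6324 -0.2873  0.1065] yaw -0.2162 tilt [-0.0007  0.0012]
```

View pics/w5.png

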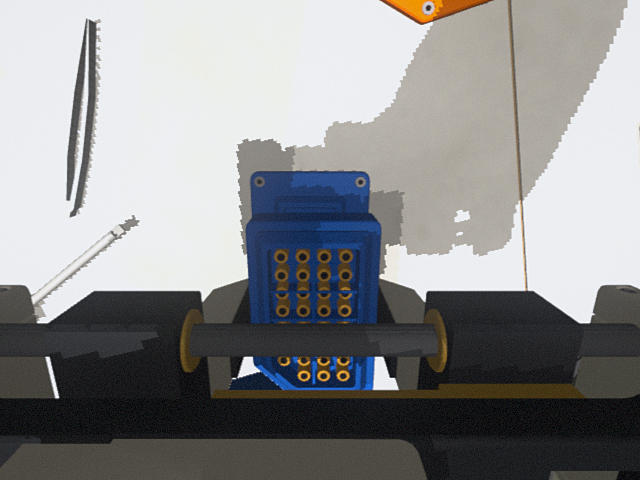

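The blue tray is held level at (313,300), with the blue dock squarely beneath it at (310,190). Lowering.

Emit:
{"api": "arm_command", "payload": {
  "targets": [
    [[-0.001,-0.001,0.02,0,0,0.002],[0,0,0.025,0,0,0],[0,0,0.015,0,0,0],[0,0,0,0,0,0],[0,0,0.006,0,0,0],[0,0,0.006,0,0,0],[0,0,0.005,0,0,0],[0,0,0.0025,0,0,0],[0,0,0,0,0,0]]
  ]
}}

```text
clock: 26.58
position: [0.6335, -0.2901, 0.0275]
ee_rot: [0.344, 3.123, 0.0]
force: [-0.0, -0.2, -1.2]
width: 0.604
gripper_force: 25.0
```

Emit:
{"api": "arm_command", "payload": {
  "targets": [
    [[0,0,0,0,0,0],[0,0,0,0,0,0],[0,0,0,0,0,0],[0,0,0,0,0,0],[0,0,-0.02,0,0,0],[0,0,-0.045,0,0,0],[0,0,-0.045,0,0,0],[0,0,-0.045,0,0,0],[0,0,-0.015,0,0,0],[0,0,0,0,0,0]]
  ],
  "jaw": 0.0918
}}

```text
clock: 27.82
position: [0.6339, -0.2904, 0.1993]
ee_rot: [0.344, 3.12, -0.001]
force: [0.2, -0.6, -1.3]
width: 1.0
gripper_force: 0.0
```

Run:
```python
from h import *
im=shot('wrist')
print('tray',meas(im,(.633,-.289),.020,.024,zmax=.05))
print('dock',meas(im,(.633,-.289),.003,.006,zmax=.05))
go(.61,-.03,.196,.13)
```

```text
tray {'c': array([ 0.6335, -0.2891]), 'yaw': -0.22, 'size': array([83. , 56.1]), 'cut': array([ 0.034, -0.036]), 'z': array([0.02  , 0.0261, 0.0305])}
dock {'c': array([ 0.6333, -0.2889]), 'yaw': -0.22, 'size': array([107.3,  79.7]), 'cut': array([ 0.044, -0.051]), 'z': array([0.0054, 0.0207, 0.0297])}
turn -0.3493 shift after turn [-0.0107  0.2607  0.0015] pos [ 0.6332 -0.2899  0.1975] yaw -0.2193 tilt [0.0002 0.0002]
```

Both trays are down on their own docks. Next, the blue cover.

Emit:
{"api": "arm_command", "payload": {
  "targets": [
    [[0,0,0,0,0,-0.115],[0,0,0,0,0,-0.115],[0,0,0,0,0,-0.12],[-0.002,0.04,0,0,0,0],[-0.002,0.045,0,0,0,0],[-0.002,0.045,0,0,0,0],[-0.002,0.045,0,0,0,0],[-0.002,0.045,0,0,0,0],[-0.001,0.03,0,0,0,0],[0,0.01,0,0,0,0]]
  ]
}}

```text
clock: 29.12
position: [0.6094, -0.0283, 0.1958]
ee_rot: [0.21, -3.132, -0.002]
force: [0.1, 0.9, 0.1]
width: 1.0
gripper_force: 0.0
```

Emit:
{"api": "arm_command", "payload": {
  "targets": [
    [[0,0,0,0,0,0],[0,0,0,0,0,0]]
  ]
}}

```text
clock: 29.38
position: [0.6103, -0.033, 0.1971]
ee_rot: [0.201, -3.135, 0.002]
force: [-0.3, -0.5, 0.2]
width: 1.001
gripper_force: 0.0
```

Run:
```python
from h import *
im=shot('wrist','w6.png');s=(.632,-.03)
t=meas(im,s,.006,.011,zmax=.05,rad=.07,hue=(100,125));print('cover',t)
print('cover depth',meas(im,s,.006,.011,zmax=.05,rad=.07))
print('bar',meas(im,s,.02,.029,zmax=.05,rad=.07))
go(t['c'][0],t['c'][1],.034,t['yaw'])
```

```text
cover {'c': array([ 0.6342, -0.0288]), 'yaw': 0.1297, 'size': array([84.2, 55.2]), 'cut': array([ 0.045, -0.022]), 'z': array([0.0093, 0.0105, 0.0282])}
cover depth {'c': array([ 0.6341, -0.0286]), 'yaw': 0.1312, 'size': array([84.3, 55.9]), 'cut': array([ 0.045, -0.022]), 'z': array([0.0093, 0.0105, 0.0281])}
bar {'c': array([ 0.633 , -0.0285]), 'yaw': 0.1237, 'size': array([50.9, 11.8]), 'cut': array([-0.026,  0.003]), 'z': array([0.0262, 0.0286, 0.0296])}
turn -0.0016 shift after turn [-0.0241  0.001   0.1632] pos [ 0.6104 -0.0329  0.1972] yaw 0.1281 tilt [-0.0003 -0.0009]
```

View pics/w6.png

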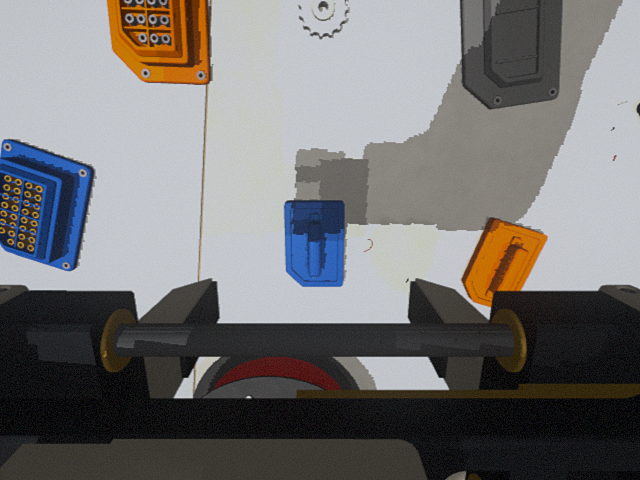

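The blue cover is at (316,243), bar along x, cut corner at lower left; the orange cover is at (505,262). The spool lies beyond, so I check its clearance.

Run:
```python
from h import *
im=shot('top');C=cloud(im).reshape(-1,3)
for lo,hi in((-.16,-.08),(-.08,.0),(.0,.08),(.08,.2)):
    m=(C[:,1]>lo)&(C[:,1]<hi)&(C[:,2]>.035)&(C[:,2]<.15)&(C[:,0]>.66)&(C[:,0]<.9);print(lo,hi,np.percentile(C[m],[1,50],axis=0).round(3) if m.any() else None, C[m,2].max() if m.any() else 0)
```

```text
-0.16 -0.08 [[ 0.76  -0.139  0.057]
 [ 0.836 -0.106  0.063]] 0.07068879340959677
-0.08 0.0 [[ 0.751 -0.079  0.039]
 [ 0.847 -0.051  0.063]] 0.07031065707479356
0.0 0.08 [[0.802 0.001 0.056]
 [0.849 0.024 0.062]] 0.0700171640623446
0.08 0.2 [[0.806 0.125 0.038]
 [0.821 0.142 0.086]] 0.1400910236241084
```

Emit:
{"api": "arm_command", "payload": {
  "targets": [
    [[-0.012,0.001,0.02,0,0,-0.002],[-0.012,0,0.03,0,0,0],[0,0,0.035,0,0,0],[0,0,0.03,0,0,0],[0,0,0.02,0,0,0],[0,0,0.01,0,0,0],[0,0,0.01,0,0,0],[0,0,0,0,0,0],[0,0,0,0,0,0]]
  ],
  "jaw": 0.04
}}

```text
clock: 30.6
position: [0.6346, -0.0268, 0.0431]
ee_rot: [-0.208, 3.134, -0.0]
force: [-0.4, -0.2, -0.8]
width: 0.437
gripper_force: 0.0
```

```bash
python3 -c "
from h import *
go(.634,-.0287,.033,.13)"
```

```text
turn 0.0025 shift after turn [ 0.0009 -0.0018  0.0101] pos [ 0.6346 -0.0268  0.0431] yaw 0.1325 tilt [0.0011 0.    ]
```

Emit:
{"api": "arm_command", "payload": {
  "targets": [
    [[0.001,-0.002,0.01,0,0,0.0025],[0,0,0,0,0,0],[0,0,0,0,0,0]]
  ]
}}

```text
clock: 30.98
position: [0.6334, -0.0289, 0.0324]
ee_rot: [0.204, -3.135, -0.0]
force: [0.2, -0.6, -0.2]
width: 0.433
gripper_force: 0.0
```

Emit:
{"api": "arm_command", "payload": {
  "targets": [
    [[0,0,0,0,0,0],[0,0,0,0,0,0],[0,0,0,0,0,0],[0,0,0,0,0,0]]
  ],
  "jaw": 0.004,
  "newtons": 25
}}

```text
clock: 31.48
position: [0.6335, -0.0288, 0.0325]
ee_rot: [-0.204, 3.135, 0.0]
force: [0.1, -0.0, 0.2]
width: 0.127
gripper_force: 25.0
```

Emit:
{"api": "arm_command", "payload": {
  "targets": [
    [[0,0,-0.01,0,0,0],[0,0,-0.03,0,0,0],[0,0,-0.03,0,0,0],[0,0,-0.02,0,0,0],[0,0,0,0,0,0.07],[0,0,0,0,0,0.11],[0,0,0,0,0,0.11],[0,0,0,0,0,0.06],[0,0,0,0,0,0]]
  ]
}}

```text
clock: 32.6
position: [0.6335, -0.0287, 0.123]
ee_rot: [0.344, 3.122, 0.0]
force: [-0.4, -0.7, -0.0]
width: 0.13
gripper_force: 25.0
```

```bash
python3 -c "
from h import *
go(.6334,-.289,.12,-.22)"
```

```text
turn 0.0007 shift after turn [-0.0567 -0.254   0.003 ] pos [ 0.6335 -0.0287  0.123 ] yaw -0.2193 tilt [ 0.0005 -0.    ]
```

Emit:
{"api": "arm_command", "payload": {
  "targets": [
    [[-0.003,-0.015,0,0,0,0],[-0.007,-0.03,0,0,0,0],[-0.009,-0.04,0,0,0,0],[-0.009,-0.04,0,0,0,0],[-0.009,-0.04,0,0,0,0],[-0.009,-0.04,0,0,0,0],[-0.006,-0.027,0,0,0,0],[-0.0035,-0.015,0,0,0,0],[-0.001,-0.007,0,0,0,0],[0,0,0,0,0,0]]
  ]
}}

```text
clock: 33.85
position: [0.6331, -0.2886, 0.1223]
ee_rot: [-0.344, -3.123, -0.001]
force: [0.4, 0.4, 0.6]
width: 0.125
gripper_force: 25.0
```

Emit:
{"api": "arm_command", "payload": {
  "targets": [
    [[0,0,0,0,0,0]]
  ]
}}

```text
clock: 33.98
position: [0.6336, -0.2874, 0.1224]
ee_rot: [-0.342, -3.123, -0.001]
force: [-0.6, -0.7, -0.3]
width: 0.13
gripper_force: 25.0
```

Run:
```python
from h import *
go(.6329,-.289,.0565,-.22)
shot('wrist','w7.png')
```

```text
turn 0.0019 shift after turn [ 0.0003 -0.0017  0.0659] pos [ 0.6336 -0.2874  0.1224] yaw -0.2181 tilt [0.0001 0.0009]
```

View pics/w7.png

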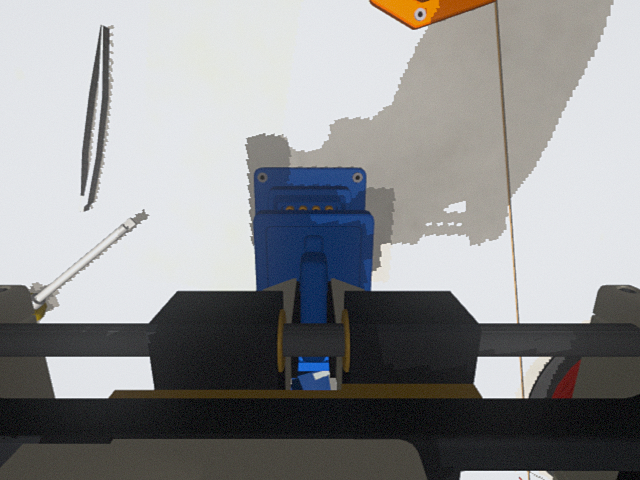

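The cover is held square at (314,250) over the tray and dock at (310,190). Lowering.

Emit:
{"api": "arm_command", "payload": {
  "targets": [
    [[0,-0.0015,0.015,0,0,0.002],[0,0,0.02,0,0,0],[0,0,0.012,0,0,0],[0,0,0,0,0,0],[0,0,0.006,0,0,0],[0,0,0.006,0,0,0],[0,0,0.005,0,0,0],[0,0,0.002,0,0,0],[0,0,0,0,0,0]]
  ]
}}

```text
clock: 35.15
position: [0.6329, -0.2905, 0.0566]
ee_rot: [0.348, 3.122, 0.0]
force: [0.2, -0.3, -1.1]
width: 0.132
gripper_force: 25.0
```

Emit:
{"api": "arm_command", "payload": {
  "targets": [
    [[0,0,0,0,0,0],[0,0,0,0,0,0],[0,0,0,0,0,0],[0,0,-0.02,0,0,0],[0,0,-0.04,0,0,0],[0,0,-0.04,0,0,0],[0,0,-0.03,0,0,0],[0,0,-0.01,0,0,0],[0,0,0,0,0,0]]
  ],
  "jaw": 0.045
}}

```text
clock: 36.28
position: [0.633, -0.2906, 0.1971]
ee_rot: [0.348, 3.121, -0.0]
force: [0.5, 0.2, -1.1]
width: 0.49
gripper_force: 0.0
```

Run:
```python
from h import *
im=shot('wrist');s=(.633,-.289)
print('cover',meas(im,s,.028,.035,zmax=.07,rad=.06))
print('bar',meas(im,s,.044,.053,zmax=.07,rad=.06))
print('dock',meas(im,s,.003,.006,zmax=.07))
go(.61,.153,.2,-.16)
```

```text
cover {'c': array([ 0.6337, -0.2897]), 'yaw': -0.2224, 'size': array([83.7, 55.9]), 'cut': array([ 0.035, -0.036]), 'z': array([0.0333, 0.0345, 0.052 ])}
bar {'c': array([ 0.6329, -0.2896]), 'yaw': -0.2226, 'size': array([49.8, 12.4]), 'cut': array([-0.023,  0.012]), 'z': array([0.0497, 0.0524, 0.0536])}
dock {'c': array([ 0.6332, -0.2889]), 'yaw': -0.22, 'size': array([107.9,  79.7]), 'cut': array([ 0.044, -0.051]), 'z': array([0.0055, 0.0337, 0.0385])}
turn -0.0618 shift after turn [ 0.0928  0.434  -0.0041] pos [ 0.6325 -0.2903  0.1959] yaw -0.2218 tilt [-0.0006  0.0004]
```

The blue cover is fully seated: plate at 34.5 mm and bar top at 53 mm, as they must be. Now the orange cover.

Emit:
{"api": "arm_command", "payload": {
  "targets": [
    [[0.009,0.03,0,0,0,0],[0.01,0.047,0,0,0,0],[0.01,0.047,0,0,0,0],[0.01,0.047,0,0,0,0],[0.01,0.047,0,0,0,0],[0.01,0.047,0,0,0,0],[0.01,0.047,0,0,0,0],[0.01,0.047,0,0,0,0],[0.01,0.047,0,0,0,0],[0.004,0.02,0,0,0,0]]
  ]
}}

```text
clock: 37.58
position: [0.6345, 0.1494, 0.1946]
ee_rot: [-0.341, -3.12, -0.0]
force: [0.2, -0.1, 0.7]
width: 0.489
gripper_force: 0.0
```

Emit:
{"api": "arm_command", "payload": {
  "targets": [
    [[0,0.01,0,0,0,0],[0,0,0,0,0,0],[0,0,0,0,0,0]]
  ]
}}

```text
clock: 37.95
position: [0.6383, 0.153, 0.1963]
ee_rot: [0.352, 3.122, -0.002]
force: [0.4, -1.1, -0.1]
width: 0.488
gripper_force: 0.0
```

Run:
```python
from h import *
im=shot('wrist','w8.png');s=(.632,.152)
t=meas(im,s,.006,.011,zmax=.05,rad=.07,hue=(0,22));print('cover',t)
print('cover depth',meas(im,s,.006,.011,zmax=.05,rad=.07))
print('bar',meas(im,s,.02,.029,zmax=.05,rad=.07))
go(t['c'][0],t['c'][1],.033,t['yaw'])
```

```text
cover {'c': array([0.6329, 0.1545]), 'yaw': -0.1732, 'size': array([83.9, 55.7]), 'cut': array([ 0.037, -0.035]), 'z': array([0.0093, 0.0105, 0.0281])}
cover depth {'c': array([0.633 , 0.1546]), 'yaw': -0.1742, 'size': array([84.3, 55.9]), 'cut': array([ 0.037, -0.035]), 'z': array([0.0093, 0.0105, 0.0281])}
bar {'c': array([0.632 , 0.1548]), 'yaw': -0.1729, 'size': array([50.3, 12.5]), 'cut': array([-0.026, -0.002]), 'z': array([0.0266, 0.0285, 0.0296])}
turn -0.0512 shift after turn [0.0056 0.0004 0.1635] pos [0.6383 0.1531 0.1965] yaw -0.2244 tilt [ 0.0001 -0.0009]
```

View pics/w8.png

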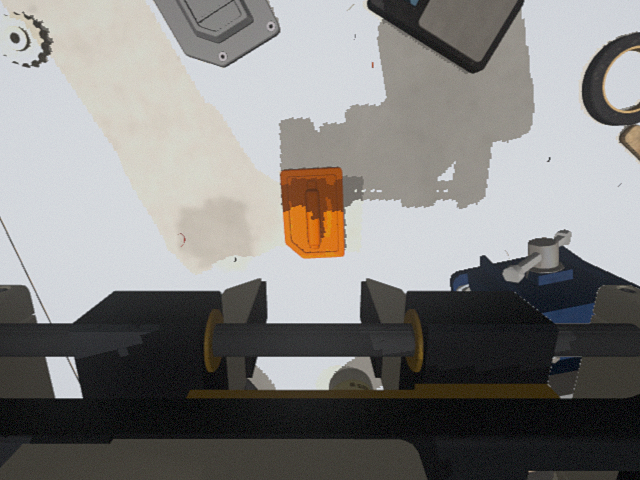

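The orange cover is at (313,213), cut corner at lower left, with the bottle and vise clear of the gripper. Grasping.

Emit:
{"api": "arm_command", "payload": {
  "targets": [
    [[0,0,0,0,0,-0.05],[0.006,0,0.03,0,0,0],[0,0,0.035,0,0,0],[0,0,0.035,0,0,0],[0,0,0.03,0,0,0],[0,0,0.015,0,0,0],[0,0,0.01,0,0,0],[0,0,0,0,0,0],[0,0,0,0,0,0]]
  ],
  "jaw": 0.04
}}

```text
clock: 39.12
position: [0.6328, 0.1564, 0.0425]
ee_rot: [0.27, 3.129, 0.001]
force: [-0.0, -0.3, -0.4]
width: 0.435
gripper_force: 0.0
```

```bash
python3 -c "
from h import *
go(.6327,.1546,.033,-.1735)"
```

```text
turn 0.0016 shift after turn [-0.0002 -0.0018  0.0095] pos [0.6328 0.1564 0.0425] yaw -0.1719 tilt [0.0015 0.0005]
```

Emit:
{"api": "arm_command", "payload": {
  "targets": [
    [[0,-0.002,0.0095,0,0,0.0015],[0,0,0,0,0,0],[0,0,0,0,0,0]]
  ]
}}

```text
clock: 39.5
position: [0.6318, 0.1543, 0.0319]
ee_rot: [-0.272, -3.13, 0.0]
force: [0.3, 0.2, -0.2]
width: 0.435
gripper_force: 0.0
```

Emit:
{"api": "arm_command", "payload": {
  "targets": [
    [[0,0,0,0,0,0],[0,0,0,0,0,0],[0,0,0,0,0,0],[0,0,0,0,0,0]]
  ],
  "jaw": 0.004,
  "newtons": 25
}}

```text
clock: 40.0
position: [0.6318, 0.1544, 0.032]
ee_rot: [0.272, 3.13, 0.0]
force: [0.1, 0.3, 1.1]
width: 0.131
gripper_force: 25.0
```

Emit:
{"api": "arm_command", "payload": {
  "targets": [
    [[0,0,-0.01,0,0,0],[0,0,-0.03,0,0,0],[0,0,-0.03,0,0,0],[0,0,-0.02,0,0,0],[0,0,0,0,0,-0.06],[0,0,0,0,0,-0.1],[0,0,0,0,0,-0.07],[0,0,0,0,0,-0.034],[0,0,0,0,0,0]]
  ]
}}

```text
clock: 41.12
position: [0.6319, 0.1543, 0.1223]
ee_rot: [-0.141, 3.138, 0.0]
force: [-0.1, 0.2, -0.9]
width: 0.128
gripper_force: 25.0
```

```bash
python3 -c "
from h import *
go(.4538,-.1801,.12,.091)"
```

```text
turn -0.0012 shift after turn [ 0.2077 -0.3168  0.0023] pos [0.6319 0.1543 0.1223] yaw 0.0898 tilt [0.0003 0.0002]
```

Emit:
{"api": "arm_command", "payload": {
  "targets": [
    [[0.01,-0.015,0,0,0,0],[0.02,-0.03,0,0,0,0],[0.026,-0.04,0,0,0,0],[0.026,-0.04,0,0,0,0],[0.026,-0.04,0,0,0,0],[0.026,-0.04,0,0,0,0],[0.026,-0.04,0,0,0,0],[0.022,-0.033,0,0,0,0],[0.016,-0.024,0,0,0,0],[0.0102,-0.0148,0,0,0,0]]
  ]
}}

```text
clock: 42.38
position: [0.4513, -0.1819, 0.1221]
ee_rot: [0.137, -3.138, 0.0]
force: [-0.1, -0.6, -0.7]
width: 0.13
gripper_force: 25.0
```

Emit:
{"api": "arm_command", "payload": {
  "targets": [
    [[0,0,0,0,0,0],[0,0,0,0,0,0]]
  ]
}}

```text
clock: 42.62
position: [0.4537, -0.179, 0.1219]
ee_rot: [-0.144, 3.138, 0.001]
force: [1.9, -0.8, -0.4]
width: 0.127
gripper_force: 25.0
```

Run:
```python
from h import *
go(.4534,-.1801,.056,.091)
shot('wrist','w9.png')
```

```text
turn 0.0007 shift after turn [ 0.0004 -0.0011  0.0659] pos [ 0.4537 -0.179   0.1219] yaw 0.0917 tilt [0.0004 0.0005]
```

View pics/w9.png

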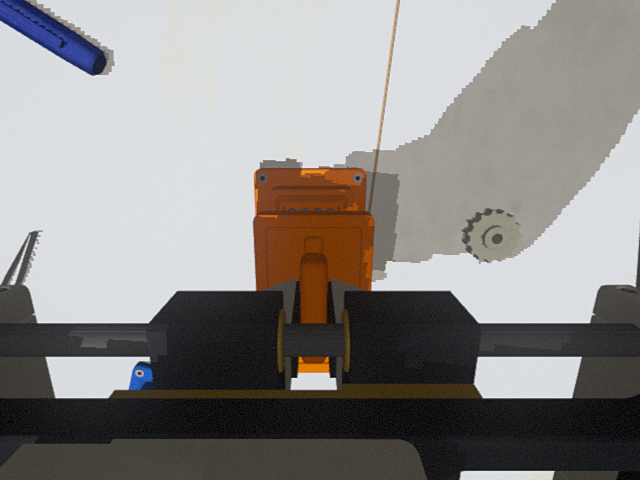

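The orange cover is square at (314,250) over its tray and dock at (310,190). Lowering.

Emit:
{"api": "arm_command", "payload": {
  "targets": [
    [[0.0004,-0.001,0.015,0,0,0],[0,0,0.02,0,0,0],[0,0,0.012,0,0,0],[0,0,0,0,0,0],[0,0,0.006,0,0,0],[0,0,0.006,0,0,0],[0,0,0.005,0,0,0],[0,0,0.002,0,0,0],[0,0,0,0,0,0]]
  ]
}}

```text
clock: 43.8
position: [0.4528, -0.1811, 0.056]
ee_rot: [-0.142, 3.138, 0.0]
force: [1.0, -0.5, -0.9]
width: 0.128
gripper_force: 25.0
```

Emit:
{"api": "arm_command", "payload": {
  "targets": [
    [[0,0,0,0,0,0],[0,0,0,0,0,0],[0,0,0,0,0,0],[0,0,-0.02,0,0,0],[0,0,-0.04,0,0,0],[0,0,-0.04,0,0,0],[0,0,-0.03,0,0,0],[0,0,-0.01,0,0,0],[0,0,0,0,0,0]]
  ],
  "jaw": 0.045
}}

```text
clock: 44.92
position: [0.4529, -0.181, 0.1958]
ee_rot: [-0.142, 3.138, 0.0]
force: [-0.4, 0.1, -0.5]
width: 0.488
gripper_force: 0.0
```

Run:
```python
from h import *
im=shot('wrist');s=(.454,-.18)
print('cover',meas(im,s,.028,.035,zmax=.07,rad=.06))
print('bar',meas(im,s,.044,.053,zmax=.07,rad=.06))
print('dock',meas(im,s,.003,.006,zmax=.07))
```

```text
cover {'c': array([ 0.4536, -0.1802]), 'yaw': 0.0902, 'size': array([84.3, 55.9]), 'cut': array([ 0.044, -0.024]), 'z': array([0.0333, 0.0345, 0.052 ])}
bar {'c': array([ 0.4531, -0.1802]), 'yaw': 0.0901, 'size': array([49.6, 12.4]), 'cut': array([-0.025,  0.004]), 'z': array([0.0498, 0.0524, 0.0536])}
dock {'c': array([ 0.4543, -0.1805]), 'yaw': 0.0907, 'size': array([107.7,  79.7]), 'cut': array([ 0.057, -0.035]), 'z': array([0.0055, 0.0338, 0.0422])}
```

Both covers are fully seated, level and aligned, and the gripper is clear. I'm handing the job in.

```bash
python3 -c "
from cell import arm
print(arm.sign_off())"
```

```text
the job is handed in; nothing more can be done
None
```

I swapped the trays onto their own docks, seated each cover on its tray with the cut corners aligned, and handed the job in at about 45 s; the last wrist-camera check showed both stacks fully down and within 1 mm of their docks, but the hand-in gave no verdict.

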